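Extend the telescopic crate brush to its second stop and hold it ready

ROBOT

A 6-joint arm with a two-finger parallel gripper is mounted at the origin on a cart in front of the work surface, level with it; the furniture and walls round the work are solid. World frame = base frame: x ahead of the robot, y to its left, z up, the work surface at z = 0. Lengths are in m, angles in rad, forces in N, time in s.
With the tool pointing down it reaches from about 0.35 to 0.975 m from the base axis. Payload 4.9 kg.
Tool frame: the origin (TCP) lies at the very end of the fingers, on their centre line; the grasp point (between the pads) lies 19 mm behind it; z points along the fingers, y is the line along which they close (so a half turn about z gives the same grasp; the last joint's range is limited). The gripper opens to 85 mm and grips with 20 to 120 N. Pads are 22 mm wide; open, the fingers measure 114 mm over their backs; the gripper's body (76 mm by 85 mm) begins 54 mm behind the grasp point. The pads swing forward as they close: fully open they stand 13 mm farther back than shut.
Start: joints at [-1.328, 0.053, 1.613, -0, 1.476, -0.119], TCP at [0.221, -0.585, 0.231] pointing down, gripper open.
Joint ranges: [-3.01, 3.01], [-1.01, 2.22], [0.06, 2.58], [-1.02, 4.17], [0.09, 2.62], [-3.14, 3.14]. Speed limits (rad/s): [2.57, 2.57, 3.14, 3.14, 3.14, 3.14].

INTERFACE

Orientations are given as a rotation vector (axis times angle).
In Python, from station import get_obs, optics, ctrl gives the robot as it stands.
- The arm moves only by the shell command python3 -m pendant 'ROWS' [FORCE]. ROWS is JSON, a list of rows, each a list of 3 entries, a list of its own where there are three numbers: the shift along the tool's x, y, z in mm, then the turn, a rotation vector about the tool's x, y, z in rad, then the opening, from 0 (shut) to 1 (fully open). A call has 1 to 12 rows; each row shifts and turns the commanded pose from where the row before left it, along the tool's axes as they then stand; what a row does not reach is not made up. A row lasts 1/12 s, in which the tool goes at most 41.7 mm and 7.16 degrees, less where a joint would pass 70% of its speed; a pose out of reach is approached as far as the arm can. A call is refused whole if a number of a shift passes 41.7 or a number of a turn 0.125, either way. A call with a gripper value outside its range is refused whole. The fingers move at their own pace and stop on an object; FORCE is the grip in N (left out, the last holds). Time passes only in rows, so rows that do not move let the fingers close. It gives the time, the measured TCP pose, the force, the opening and the grip force at its end, in the units of the state.
- get_obs(): the state, without advancing time (a new reading comes with each control period).
- optics.get_image(name): name is "side" or "top"; returns the picture (420x560x3 uint8, red, green, blue); there is no depth.
- optics.camera_model(name): a dict with "fx", "fy", "cx", "cy" (pixels), "distortion" ([k1, k2, p1, p2, k3] as OpenCV has them; the pictures are not rectified), "cam_to_world" (4x4, takes a point from camera to world coordinates). Camera axes: x right, y up, looking along -z (the intrinsics and any distortion apply to the point x, -y, -z); pixel columns grow to the right and rows downward; lengths in m; the calibration is good to about 2 mm. A picture is of the moment at which its call begins. camera_model takes no time and is no camera call.
- ctrl.finish_job(): hands the job in; it is judged then, once.
The state is a dict: "t": time; "q": joint angles; "dq": joint speeds; "effort": joint torques, N m; "tool_pos": TCP position; "tool_rot": TCP orientation; "contact_force": force on the tool from outside, world axes, zero at the start; "wrist_torque": the same for the moment, N m; "opening": finger opening in m; "grip_force": force on a finger pad.
Only numpy, scipy, OpenCV 4.12 (cv2) and the standard library are available. Lean on these libraries where they do the work, as an engineer would, in place of code of your own. Each camera call takes 0.05 s, during which the arm holds its last target. There are 200 camera calls.

TASK

Get the telescopic scrubbing brush ready for washing out the deep waste bin. While it lies in its bench rest, squeeze in its two red side buttons and pull the brush-head sleeve out until they click out at the first stop, then squeeze them again and pull on to the second stop, where they click out once more. Then lift the extended brush, roughly level, about 10 cm up out of the rest and finish while holding it there, without disturbing the tub, the crab shell or the shears.

Things in the scene. Friction and masses are not known exactly. Their poses are not given: they have to be found in the camera images.
- brush: Telescopic scrub brush, 0.36 kg: blue handle, steel inner tube, 30 x 30 mm square aluminium sleeve sliding over it, blue head with white bristles. Origin on the long axis midway between the red buttons (fixed in the inner tube), 55 mm above the table at the start. +x toward the head, +z up, buttons at +y and -y. Balances 13 mm behind the origin shut, 37 mm ahead of it extended.
- sleeve (a joint): How far sleeve and head are drawn out toward brush +x, m: 0 at first, stops at 0.050 and 0.100 (end), 1 mm play. Locked while the buttons are out. With them squeezed flush, a pull of 5 to 12 N starts it, then 2 N moves it; fingers may travel with the sleeve: the buttons stay down inside it and spring out by themselves at the next stop, locking it. So each squeeze is at the brush's origin.
- button_a (a joint): How far the red domed button on the brush's +y side is pressed in, m: 0 out, 0.0055 flush with the sleeve's side, about 0.0075 while inside the sleeve between stops. 10 mm across, it stands 5.5 mm out of the sleeve's side (41 mm over both buttons); spring force 1 to 2 N. A grip of 30 to 80 N does no harm.
- button_b (a joint): The same for the red button on the brush's -y side.
- rest: Grey slippery plastic rest, fixed: 305 x 100 x 8 mm base, two uprights notched open at the top, 64 mm high at x = -157 mm (in a groove of the handle; its shoulder bears on it when pulled) and at x = +100 mm (the sleeve slides in it). Room for fingers: x = -100 to +75 mm. Origin on the table under the brush's origin, axes as the brush. Ease the pull, and the brush lifts straight out.
- head_tip (a point): Far end of the brush head, on the brush's axis: 244 mm ahead of the brush's origin shut, 344 mm extended. The head is 88 mm long, 58 mm wide, its bristles reach 37 mm below the axis. Shut, the sleeve behind it spans -120 to +130 mm from the brush's origin.
- handle_end (a point): Rear end of the blue handle on the brush's axis, 265 mm behind the brush's origin; a thin hanging loop reaches 27 mm farther.
- tub: White tub of crab meat, 90 mm across, 45 mm high; origin under its middle. Leave it alone.
- shell: Crab back shell, 169 x 203 x 79 mm; origin under its middle. Leave it alone.
- shears: Kitchen shears with black bows lying flat, 184 x 73 x 9 mm; origin under the middle. Leave them alone.

How it is judged:
On the way, in this order (a step that is already met when the one before it is completed fails the run):
1. the sleeve is drawn out to the first stop and both buttons have clicked out there (value of joint sleeve between 0.046 and 0.054 m and value of joint each of button_a, button_b below 0.002 m), for 0.2 s.
2. the sleeve is drawn out to the second stop and both buttons have clicked out there (value of joint sleeve above 0.096 m and value of joint each of button_a, button_b below 0.002 m), for 0.2 s.
At the end, for the whole second after the job is handed in: The brush is still, held in the fingers and locked at the second stop (out over 96 mm, both buttons within 2 mm of fully out), its middle 6 cm or more above where it lay, both ends over 75 mm above the table, level within 20 degrees, touching neither rest, tub nor shell (all of step 2 and height (world z) of brush above 0.115 m and height (world z) of each of head_tip, handle_end above 0.075 m and angle between brush's own z axis and vertical below 0.35 rad and contact force between the fingers and brush above 2 N and contact force between brush and rest below 0.1 N and contact force between brush and shell below 0.1 N and contact force between brush and tub below 0.1 N and linear speed of brush below 0.03 m/s); the arm keeps its last pose, push and grip.
It fails at once if the brush is taken out of its rest before it is fully extended (height (world z) of brush above 0.09 m and value of joint sleeve below 0.09 m).
It fails at once if the tub, the crab shell or the shears are moved by more than 3 cm (distance of any of tub, shell, shears from where it was at the start of the episode above 0.03 m).
It also fails if it takes over 45 s, if anything falls off the work surface, if the arm or the gripper's body presses on something with over 40 N, if the wrist force passes 120 N, or if a joint passes its speed limit or range.

## Working session

There is one attempt and no reset: what is moved stays moved. The work goes in short steps, Python scripts to look and compute and a shell command to move; the robot and the scene stay as the last step left them, time stands still between calls to the robot, and variables do not carry over. Pictures are saved under pics/ and viewed, at most 10 in all, crops included, and the job is handed in when it is done.

```bash
mkdir -p pics; cat > h.py <<'E'
import numpy as np, cv2
from station import get_obs, optics, ctrl
def ray(name,px):
    m=optics.camera_model(name); K=np.array([[m['fx'],0,m['cx']],[0,m['fy'],m['cy']],[0,0,1]])
    u=cv2.undistortPoints(np.array([[px]],float),K,np.array(m['distortion']))[0,0]
    T=np.array(m['cam_to_world']); d=T[:3,:3]@np.array([u[0],-u[1],-1]); return T[:3,3],d
def plane(name,px,z):
    o,d=ray(name,px); return o+d*(z-o[2])/d[2]
E
python3 - <<'E'
from h import *
for n in ('top','side'):
    cv2.imwrite(f'pics/{n}0.png',optics.get_image(n)[:,:,::-1]); print(n,np.round(optics.camera_model(n)['cam_to_world'],3).tolist())
o=get_obs(); print(o)
E
```

```text
top [[-0.012, 0.981, -0.194, 0.264], [-1.0, -0.011, 0.005, 0.061], [0.003, 0.194, 0.981, 1.537], [0.0, 0.0, 0.0, 1.0]]
side [[-0.997, 0.051, -0.052, 0.478], [-0.071, -0.529, 0.846, 1.192], [0.016, 0.847, 0.531, 0.764], [0.0, 0.0, 0.0, 1.0]]
{'t': 0.1, 'q': array([-1.32801662e+00,  5.32912648e-02,  1.61418262e+00,  5.04037959e-06,
        1.47601398e+00, -1.18991402e-01]), 'dq': array([-0.00048699, -0.00229307, -0.0023071 ,  0.00075595, -0.00026385,
       -0.00052473]), 'effort': array([ 9.30020724e-04, -3.94899917e+01, -3.71363854e+01, -1.45298886e-04,
        3.82525308e-03, -1.08859388e-05]), 'tool_pos': array([ 0.22107376, -0.58397677,  0.23017021]), 'tool_rot': array([-3.08847593e+00, -5.64833783e-01,  1.76169278e-04]), 'contact_force': array([ 0.11275787,  0.86786079, -0.49828687]), 'wrist_torque': array([-0.04517955,  0.02992586,  0.0037487 ]), 'grip_force': 0.0, 'opening': 0.0856978118864435}
```

View pics/top0.png

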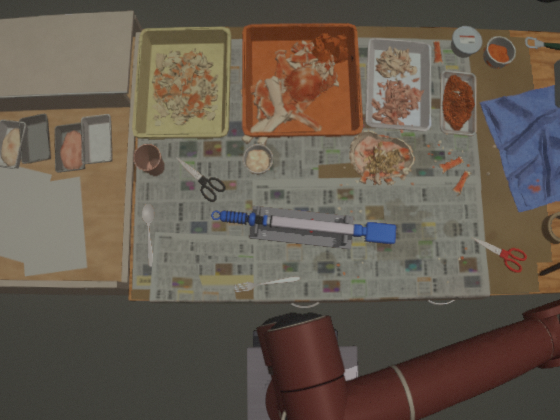

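View pics/side0.png

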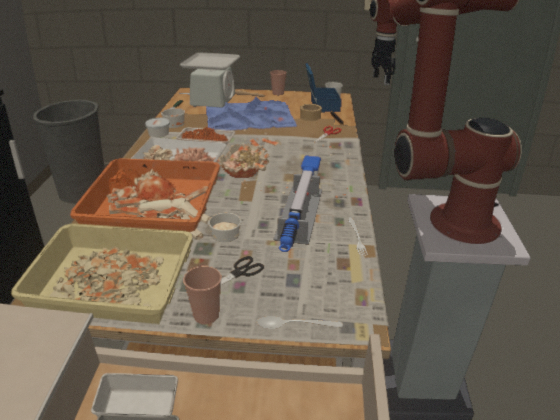

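The top view shows the brush from its loop at (213,215) to the head end at (396,234). The tub is at (259,158), the shell at (382,158) and the shears at (205,182). Next I'll measure the axis.

```bash
python3 - <<'E'
from h import *
print({k:v for k,v in optics.camera_model('top').items() if k!='cam_to_world'})
im=cv2.imread('pics/top0.png'); hsv=cv2.cvtColor(im,cv2.COLOR_BGR2HSV)
roi=np.zeros(im.shape[:2],np.uint8); roi[195:255,205:410]=1
blue=cv2.inRange(hsv,(105,120,60),(130,255,255))*roi
n,l,s,c=cv2.connectedComponentsWithStats(blue)
for i in range(1,n):
    if s[i,4]>15:
        print('blue',s[i],c[i],plane('top',c[i],.055)[:2].round(4))
ys,xs=np.where(blue>0); P=np.array([plane('top',(x,y),.055)[:2] for x,y in zip(xs,ys)])
red=((cv2.inRange(hsv,(0,110,60),(8,255,255))|cv2.inRange(hsv,(172,110,60),(180,255,255)))*roi)
for y,x in zip(*np.where(red>0)): print('red',x,y,im[y,x],plane('top',(x,y),.055)[:2].round(4))
# sleeve: bright low-sat
sl=cv2.inRange(hsv,(0,0,130),(180,70,255))*roi
n,l,s,c=cv2.connectedComponentsWithStats(sl)
i=1+np.argmax(s[1:,4]); print('sleeve',s[i],c[i])
S=np.array([plane('top',(x,y),.070)[:2] for y,x in zip(*np.where(l==i))])
vx,vy,x0,y0=cv2.fitLine(S.astype(np.float32),cv2.DIST_HUBER,0,.01,.001).ravel()
d=np.array([vx,vy]); d*=-np.sign(d[1]); m=np.array([x0,y0]); print('dir',d,m)
for nm,Q in(('sleeve',S),('blue',P)):
    u=(Q-m)@d; v=(Q-m)@np.array([-d[1],d[0]]); print(nm,u.min(),u.max(),v.min(),v.max())
vx,vy,a,b=cv2.fitLine(P.astype(np.float32),cv2.DIST_HUBER,0,.01,.001).ravel(); print('bluefit',vx,vy,a,b)
for n,b in(('top',(200,190,420,260)),('side',(260,140,350,260))):
    g=cv2.imread(f'pics/{n}0.png')[b[1]:b[3],b[0]:b[2]]
    cv2.imwrite(f'pics/{n}c.png',cv2.resize(g,None,fx=3.6 if n=='top' else 5,fy=3.6 if n=='top' else 5,interpolation=cv2.INTER_CUBIC))
E
```

```text
{'fx': 522.213908910528, 'fy': 522.213908910528, 'cx': 281.09123345856517, 'cy': 203.66183543511053, 'distortion': array([-0.14963016,  0.        ,  0.        ,  0.        ,  0.        ])}
blue [215 211  31  12 227] [231.39647577 216.27312775] [0.5223 0.197 ]
blue [249 213   7  12  65] [251.75384615 218.47692308] [0.5153 0.1383]
blue [263 216   4  10  29] [264.31034483 220.10344828] [0.5102 0.1022]
blue [354 223  42  20 658] [376.7218845  232.08966565] [ 0.4713 -0.221 ]
red 310 231 [ 50  52 106] [ 0.477  -0.0286]
red 311 231 [ 52  53 118] [ 0.477  -0.0314]
red 312 231 [ 58  58 103] [ 0.477  -0.0343]
red 311 232 [49 50 93] [ 0.4741 -0.0314]
sleeve [272 216  82  18 745] [312.77583893 224.44026846]
dir [-0.12129983 -0.99261594] [ 0.49359697 -0.03599676]
sleeve -0.11670084111157475 0.11602080295311865 -0.013214470817404301 0.013314559042936425
blue -0.2918429611836142 0.24036373136363057 -0.027281376620987396 0.028443485809155622
bluefit 0.12064367 0.99269587 0.487486 -0.08856942
```

View pics/topc.png

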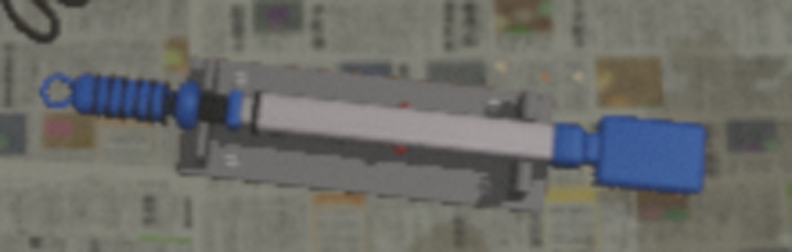

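View pics/sidec.png

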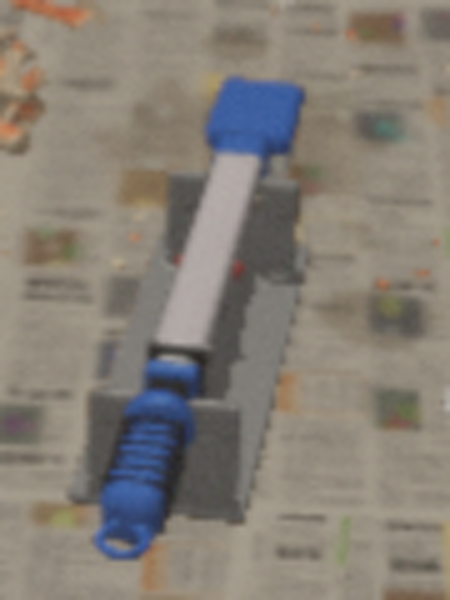

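The crops show the red buttons at top (312.5,219.2) and (311,231.7), and at side (296,191.6) and (307.6,193.6).

```bash
cat >> h.py <<'E'
def tri(p,q):
    o1,d1=ray('top',p);o2,d2=ray('side',q)
    s=np.linalg.lstsq(np.c_[d1,-d2],o2-o1,rcond=None)[0]
    a,b=o1+d1*s[0],o2+d2*s[1]; return (a+b)/2,np.linalg.norm(a-b)
E
python3 - <<'E'
from h import *
# sub-pixel red centroids by redness weight
def cen(n,box):
    im=cv2.imread(f'pics/{n}0.png').astype(float); x0,y0,x1,y1=box
    g=im[y0:y1,x0:x1]; w=np.clip(g[...,2]-np.maximum(g[...,1],g[...,0])-12,0,None)
    Y,X=np.mgrid[y0:y1,x0:x1]; return (w*X).sum()/w.sum(),(w*Y).sum()/w.sum(),w.sum()
ta=cen('top',(306,216,318,223)); tb=cen('top',(306,228,318,236))
sa=cen('side',(303,188,313,199)); sb=cen('side',(291,186,300,197))
print(ta,tb,sa,sb)
print([plane('top',p[:2],.055).round(4) for p in(ta,tb)],'side',[plane('side',p[:2],.055).round(4) for p in(sa,sb)])
# side image right = -x ... pair: far-x button
for p,q in((ta,sb),(tb,sa)): print(tri(p[:2],q[:2]))
from scipy.spatial.transform import Rotation as R
o=get_obs();print(R.from_rotvec(o['tool_rot']).as_matrix().round(4).tolist())
for nm,p in(('tub',(259,153)),('shell',(382,158)),('shears',(205,182))):print(nm,plane('top',p,.03).round(3))
E
```

```text
(np.float64(311.968085106383), np.float64(218.91489361702128), np.float64(94.0)) (np.float64(310.78403755868544), np.float64(231.2300469483568), np.float64(213.0)) (np.float64(307.1725888324873), np.float64(193.28426395939087), np.float64(197.0)) (np.float64(295.34285714285716), np.float64(191.5), np.float64(70.0))
[array([ 0.5121, -0.035 ,  0.055 ]), array([ 0.4763, -0.0308,  0.055 ])] side [array([ 0.4779, -0.0295,  0.055 ]), array([ 0.5134, -0.0366,  0.055 ])]
(array([ 0.5126756 , -0.03499978,  0.05579195]), np.float64(0.0014533055526954803))
(array([ 0.47720216, -0.03092212,  0.05406128]), np.float64(0.0014506991180714885))
[[0.9353, 0.3539, -0.0005], [0.3539, -0.9353, 0.0018], [0.0002, -0.0019, -1.0]]
tub [0.719 0.118 0.03 ]
shell [ 0.7   -0.253  0.03 ]
shears [0.631 0.279 0.03 ]
```

```bash
python3 -m pendant '[[[0,0,0],[0,0,-0.09],1],[[0,0,0],[0,0,-0.09],1],[[0,0,0],[0,0,-0.09],1],[[0,0,0],[0,0,-0.09],1],[[0,0,0],[0,0,-0.09],1],[[0,0,0],[0,0,-0.09],1],[[0,0,0],[0,0,-0.09],1],[[0,0,0],[0,0,-0.09],1],[[0,0,0],[0,0,-0.09],1],[[0,0,0],[0,0,-0.09],1],[[0,0,0],[0,0,-0.09],1],[[0,0,0],[0,0,-0.09],1]]' 40
cat >> h.py <<'E'
from scipy.spatial.transform import Rotation as R
def to(p,d=(-.1213,-.9926)):
    o=get_obs(); M=R.from_rotvec(o['tool_rot']).as_matrix(); d=np.array([*d,0.])
    G=np.c_[-d,np.cross([0,0,-1],-d),[0,0,-1]]
    print('t',o['t'],'pos',o['tool_pos'].round(4),'q',o['q'].round(2),'shift mm',(1e3*M.T@(np.array(p)-o['tool_pos'])).round(1),'turn',R.from_matrix(M.T@G).as_rotvec().round(4),'F',o['contact_force'].round(1),'grip',o['grip_force'],o['opening'])
E
python3 -c "
from h import *
to((.4948,-.033,.15))"
```

```text
t: 1.1
tool_pos: [0.2211, -0.5842, 0.2306]
tool_rot: [-2.355, -2.078, -0.001]
contact_force: [-0.1, 1.0, 0.8]
opening: 0.0856
grip_force: 0.0
t 1.1 pos [ 0.2211 -0.5842  0.2306] q [-1.33  0.05  1.61 -0.    1.48 -1.2 ] shift mm [580.8 203.1  81.1] turn [-0.0005 -0.0011 -0.0029] F [-0.1  1.   0.8] grip 0.0 0.08564736161583394
```

```bash
python3 -m pendant '[[[29,10.2,0],[0,0,0],1],[[29,10.2,0],[0,0,0],1],[[29,10.2,0],[0,0,0],1],[[29,10.2,0],[0,0,0],1],[[29,10.2,0],[0,0,0],1],[[29,10.2,0],[0,0,0],1],[[29,10.2,0],[0,0,0],1],[[29,10.2,0],[0,0,0],1],[[29,10.2,0],[0,0,0],1],[[29,10.2,0],[0,0,0],1]]' >/dev/null
python3 -m pendant '[[[29,10.2,0],[0,0,0],1],[[29,10.2,0],[0,0,0],1],[[29,10.2,8],[0,0,0],1],[[29,10.2,8],[0,0,0],1],[[29,10.2,8],[0,0,0],1],[[29,10.2,8],[0,0,0],1],[[29,10.2,8],[0,0,0],1],[[29,10.2,8],[0,0,0],1],[[29,10.2,8],[0,0,0],1],[[29,10.2,8],[0,0,0],1],[[0,0,10],[0,0,0],1],[[0,0,0],[0,0,0],1]]' >/dev/null
python3 -c "
from h import *
to((.4948,-.033,.033))"
```

```text
t 2.9333 pos [ 0.4967 -0.0341  0.1545] q [-0.22 -0.19  1.98 -0.    1.36 -0.09] shift mm [  0.9  -1.4 121.5] turn [-0.005  -0.0001 -0.0044] F [-0.  -0.9 -1.2] grip 0.0 0.08572792391923931
```

```bash
python3 -m pendant '[[[1,-1.5,15],[-0.005,0,-0.004],1],[[0,0,20],[0,0,0],1],[[0,0,20],[0,0,0],1],[[0,0,20],[0,0,0],1],[[0,0,20],[0,0,0],1],[[0,0,15],[0,0,0],1],[[0,0,11],[0,0,0],1],[[0,0,0],[0,0,0],1],[[0,0,0],[0,0,0],1]]' 
python3 - <<'E'
from h import *
to((.4948,-.033,.033))
a=optics.get_image('top')[185:265,210:410,::-1]; b=optics.get_image('side')[130:230,250:375,::-1]
a=cv2.resize(a,(800,320),interpolation=cv2.INTER_CUBIC); b=cv2.resize(b,(350,280),interpolation=cv2.INTER_CUBIC)
c=np.zeros((600,800,3),np.uint8); c[:320]=a; c[320:,:350]=b; cv2.imwrite('pics/g1.png',c)
E
```

```text
t: 3.68
tool_pos: [0.4969, -0.0351, 0.0362]
tool_rot: [2.355, 2.075, 0.004]
contact_force: [0.7, -0.4, -0.2]
opening: 0.0854
grip_force: 0.0
t 3.6833 pos [ 0.4969 -0.0351  0.0362] q [-0.22 -0.04  2.06  0.    1.12 -0.09] shift mm [ 1.8 -2.4  3.2] turn [ 0.0041  0.0001 -0.0044] F [ 0.7 -0.4 -0.2] grip 0.0 0.08542326000728873
```

View pics/g1.png

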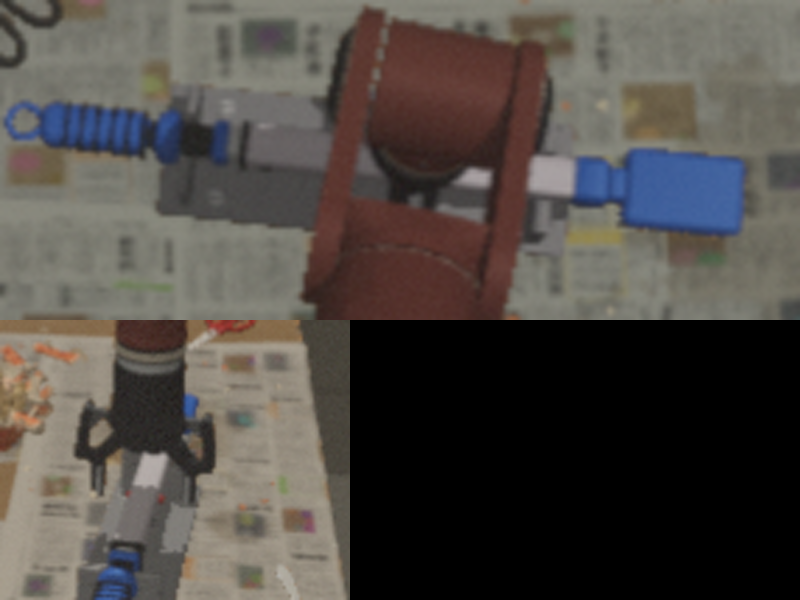

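The fingers straddle the sleeve. Their tips are at side (284.6,190.7) and (318.6,193.6), level with the red buttons. I'll check them against the button positions before squeezing.

```bash
python3 - <<'E'
from h import *
for z in(.043,.05):
    a,b=plane('side',(284.6,191),z),plane('side',(318.6,194),z); print(z,a.round(4),b.round(4),((a+b)/2).round(4))
E
python3 -m pendant '[[[2,-2,3],[0,0,-0.004],0.7],[[0,0,0],[0,0,0],0.3],[[0,0,0],[0,0,0],0],[[0,0,0],[0,0,0],0],[[0,0,0],[0,0,0],0],[[0,0,0],[0,0,0],0],[[0,0,0],[0,0,0],0],[[0,0,0],[0,0,0],0]]' 40
python3 -c "
from h import *
to((.4948,-.033,.033))"
```

```text
0.043 [ 0.5467 -0.0572  0.043 ] [ 0.4434 -0.0494  0.043 ] [ 0.4951 -0.0533  0.043 ]
0.05 [ 0.5461 -0.0451  0.05  ] [ 0.4437 -0.0373  0.05  ] [ 0.4949 -0.0412  0.05  ]
t: 4.45
tool_pos: [0.496, -0.0322, 0.0339]
tool_rot: [2.348, 2.08, 0.006]
contact_force: [-1.3, 0.8, 4.6]
opening: 0.0298
grip_force: 40.4
t 4.45 pos [ 0.496  -0.0322  0.0339] q [-0.22 -0.04  2.06  0.    1.12 -0.09] shift mm [-0.9 -1.1  0.9] turn [ 0.0057 -0.      0.0007] F [-1.3  0.8  4.6] grip 40.37345493212342 0.02982089881320404
```

```bash
python3 -m pendant '[[[-4,0,0],[0,0,0],0],[[-5,0,0],[0,0,0],0],[[-5,0,0],[0,0,0],0],[[-5,0,0],[0,0,0],0],[[-5,0,0],[0,0,0],0],[[-5,0,0],[0,0,0],0],[[-5,0,0],[0,0,0],0],[[-5,0,0],[0,0,0],0],[[-4,0,0],[0,0,0],0]]'
python3 -c "
from h import *
to((.4948,-.033,.033))"
```

```text
t: 5.2
tool_pos: [0.491, -0.0747, 0.0339]
tool_rot: [2.349, 2.08, 0.008]
contact_force: [0.7, 5.1, 4.8]
opening: 0.0296
grip_force: 39.9
t 5.2 pos [ 0.491  -0.0747  0.0339] q [-0.3  -0.04  2.06  0.    1.12 -0.18] shift mm [41.9 -1.3  1. ] turn [ 0.0062 -0.0017  0.0003] F [0.7 5.1 4.8] grip 39.93435502052307 0.029643486820821838
```

```bash
python3 -m pendant '[[[-2,0,0],[0,0,0],0],[[-2,0,0],[0,0,0],0],[[-2,0,0],[0,0,0],0],[[-1,0,0],[0,0,0],0],[[-1,0,0],[0,0,0],0],[[0,0,0],[0,0,0],0]]'
python3 -c "
from h import *
to((.4948,-.033,.033))"
```

```text
t: 5.7
tool_pos: [0.49, -0.0832, 0.0339]
tool_rot: [2.349, 2.08, 0.007]
contact_force: [-0.3, 1.3, 5.0]
opening: 0.0294
grip_force: 39.9
t 5.7 pos [ 0.49   -0.0832  0.0339] q [-0.32 -0.04  2.06  0.    1.12 -0.2 ] shift mm [50.4 -1.3  0.9] turn [ 0.0062 -0.0002  0.0002] F [-0.3  1.3  5. ] grip 39.88782361149788 0.029350194776423533
```

```bash
python3 -m pendant '[[[-1,0,0],[0,0,0],0],[[-1,0,0],[0,0,0],0],[[0,0,0],[0,0,0],0]]'
python3 -c "
from h import *
to((.4948,-.033,.033))
a=optics.get_image('top')[185:265,210:410,::-1]; b=optics.get_image('side')[130:230,250:375,::-1]
a=cv2.resize(a,(800,320),interpolation=cv2.INTER_CUBIC); b=cv2.resize(b,(350,280),interpolation=cv2.INTER_CUBIC)
c=np.zeros((600,800,3),np.uint8); c[:320]=a; c[320:,:350]=b; cv2.imwrite('pics/g2.png',c)
"
```

```text
t: 5.95
tool_pos: [0.4898, -0.0849, 0.0339]
tool_rot: [2.349, 2.08, 0.007]
contact_force: [0.7, 2.4, 5.3]
opening: 0.0297
grip_force: 39.9
t 5.95 pos [ 0.4898 -0.0849  0.0339] q [-0.32 -0.04  2.06  0.    1.12 -0.2 ] shift mm [52.1 -1.3  0.9] turn [ 0.0062 -0.0008  0.0002] F [0.7 2.4 5.3] grip 39.91197019815445 0.029721886374154023
```

View pics/g2.png

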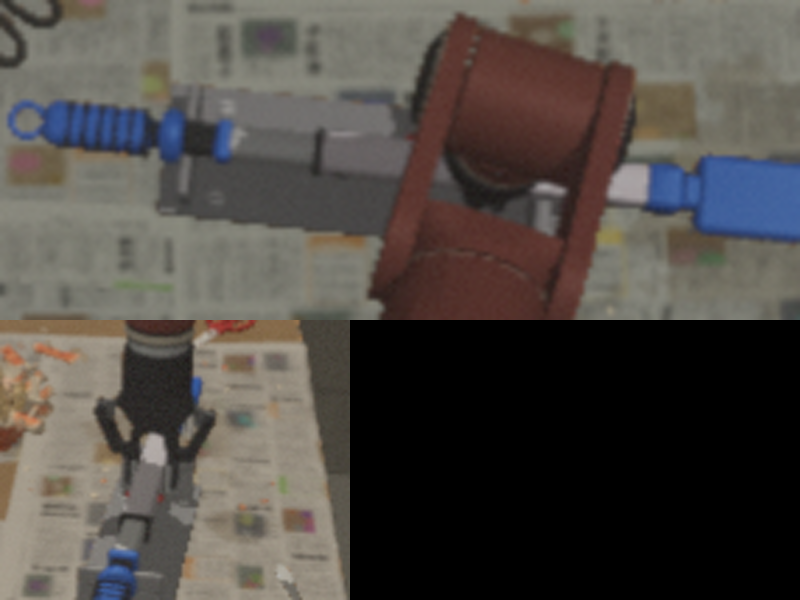

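The sleeve ring has moved from (245,145) to (318,150), about 52 mm. Red shows again beside the sleeve at (128,492) and (160,498), so the buttons look out. A short, firm tug will confirm it's locked.

```bash
python3 -m pendant '[[[-1.5,0,0],[0,0,0],0],[[-1.5,0,0],[0,0,0],0],[[0,0,0],[0,0,0],0]]'
python3 -c "
from h import *
to((.4948,-.033,.033))"
```

```text
t: 6.3
tool_pos: [0.4897, -0.0856, 0.0339]
tool_rot: [2.352, 2.081, 0.013]
contact_force: [2.4, 12.4, 7.3]
opening: 0.0295
grip_force: 40.1
t 6.3 pos [ 0.4897 -0.0856  0.0339] q [-0.33 -0.04  2.06  0.01  1.12 -0.21] shift mm [52.9 -1.3  1.2] turn [ 0.0062 -0.0057 -0.0003] F [ 2.4 12.4  7.3] grip 40.10675847530365 0.029480743162045287
```

```bash
python3 -m pendant '[[[2,0,0],[0,0,0],0],[[1,0,0],[0,0,0],0.5],[[0,0,0],[0,0,0],1],[[0,0,0],[0,0,0],1],[[0,0,0],[0,0,0],1],[[0,0,0],[0,0,0],1]]'
python3 -m pendant '[[[10,0,0],[0,0,0],1],[[15,0,0],[0,0,0],1],[[15,0,0],[0,0,0],1],[[11,0,0],[0,0,0],1],[[0,0,0],[0,0,0],1],[[0,0,0],[0,0,0],1]]'
python3 - <<'E'
from h import *
to((.4946,-.0345,.033))
t=optics.get_image('top')[:,:,::-1]; s=optics.get_image('side')[:,:,::-1]
c=np.zeros((600,800,3),np.uint8)
c[:320]=cv2.resize(t[185:265,210:410],(800,320),interpolation=cv2.INTER_CUBIC); c[320:,:350]=cv2.resize(s[130:230,250:375],(350,280),interpolation=cv2.INTER_CUBIC); cv2.imwrite('pics/g3.png',c)
E
```

```text
t: 6.8
tool_pos: [0.4888, -0.0851, 0.0329]
tool_rot: [2.35, 2.08, 0.004]
contact_force: [0.5, 0.6, 0.5]
opening: 0.0851
grip_force: 0.0
t: 7.3
tool_pos: [0.4953, -0.0337, 0.0332]
tool_rot: [2.347, 2.082, 0.005]
contact_force: [-0.2, 0.2, 0.0]
opening: 0.0851
grip_force: 0.0
t 7.3 pos [ 0.4953 -0.0337  0.0332] q [-0.22 -0.04  2.06  0.    1.12 -0.1 ] shift mm [-0.9 -0.6  0.2] turn [0.0049 0.0003 0.0022] F [-0.2  0.2  0. ] grip 0.0 0.08513338558010508
```

View pics/g3.png

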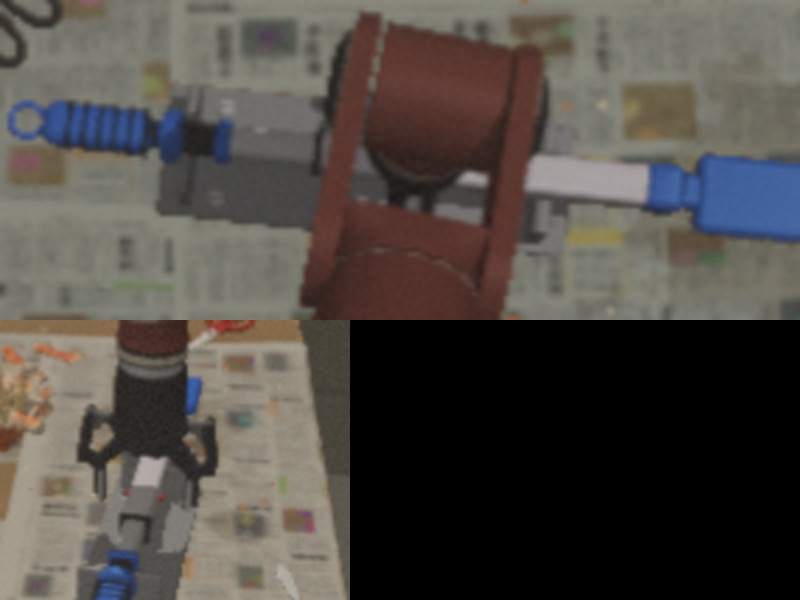

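The sleeve stayed out and both red buttons show at (127,490) and (160,497), between the fingers. I'll squeeze again and pull on to the second stop.

```bash
python3 -m pendant '[[[-1,0,0],[0,0,0],0.7],[[0,0,0],[0,0,0],0.3],[[0,0,0],[0,0,0],0],[[0,0,0],[0,0,0],0],[[0,0,0],[0,0,0],0],[[0,0,0],[0,0,0],0],[[0,0,0],[0,0,0],0]]' 40
python3 -m pendant '[[[-4,0,0],[0,0,0],0],[[-5,0,0],[0,0,0],0],[[-5,0,0],[0,0,0],0],[[-5,0,0],[0,0,0],0],[[-5,0,0],[0,0,0],0],[[-5,0,0],[0,0,0],0],[[-5,0,0],[0,0,0],0],[[-5,0,0],[0,0,0],0],[[-4,0,0],[0,0,0],0]]'
python3 -m pendant '[[[-2,0,0],[0,0,0],0],[[-2,0,0],[0,0,0],0],[[-2,0,0],[0,0,0],0],[[-1,0,0],[0,0,0],0],[[-1,0,0],[0,0,0],0],[[-1,0,0],[0,0,0],0],[[0,0,0],[0,0,0],0]]'
```

```text
t: 7.98
tool_pos: [0.4957, -0.0355, 0.0337]
tool_rot: [2.348, 2.08, 0.006]
contact_force: [0.7, -1.1, 1.7]
opening: 0.0294
grip_force: 40.1
t: 8.73
tool_pos: [0.4904, -0.0774, 0.0337]
tool_rot: [2.35, 2.081, 0.008]
contact_force: [1.0, 4.0, 3.6]
opening: 0.0293
grip_force: 39.7
t: 9.32
tool_pos: [0.4894, -0.0853, 0.0337]
tool_rot: [2.351, 2.081, 0.01]
contact_force: [1.5, 9.5, 6.1]
opening: 0.0298
grip_force: 40.1
```

```bash
python3 -m pendant '[[[-2,0,0],[0,0,0],0],[[0,0,0],[0,0,0],0],[[0,0,0],[0,0,0],0],[[2,0,0],[0,0,0],0],[[2,0,0],[0,0,0],0],[[0,0,0],[0,0,0],0]]'
python3 -m pendant '[[[1,0,0],[0,0,0],0.5],[[0,0,0],[0,0,0],1],[[0,0,0],[0,0,0],1],[[0,0,0],[0,0,0],1],[[0,0,0],[0,0,0],1]]'
python3 - <<'E'
from h import *
t=optics.get_image('top')[:,:,::-1]; s=optics.get_image('side')[:,:,::-1]
c=np.zeros((600,800,3),np.uint8)
c[:320]=cv2.resize(t[185:265,210:410],(800,320),interpolation=cv2.INTER_CUBIC); c[320:,:350]=cv2.resize(s[130:230,250:375],(350,280),interpolation=cv2.INTER_CUBIC)
c[320:,400:]=cv2.resize(s[175:210,280:330],(400,280),interpolation=cv2.INTER_CUBIC); cv2.imwrite('pics/g4.png',c)
to((.489,-.083,.033))
E
```

```text
t: 9.82
tool_pos: [0.4896, -0.0848, 0.0337]
tool_rot: [2.347, 2.081, 0.005]
contact_force: [0.5, 0.6, 5.4]
opening: 0.0292
grip_force: 40.0
t: 10.23
tool_pos: [0.4889, -0.084, 0.0329]
tool_rot: [2.35, 2.081, 0.004]
contact_force: [0.8, -0.5, 0.4]
opening: 0.0852
grip_force: 0.0
t 10.3333 pos [ 0.4891 -0.0839  0.0331] q [-0.32 -0.04  2.06  0.    1.12 -0.2 ] shift mm [ 0.9 -0.2  0.1] turn [0.0045 0.     0.0004] F [ 0.5 -0.1 -0.2] grip 0.0 0.0853775972796802
```

View pics/g4.png

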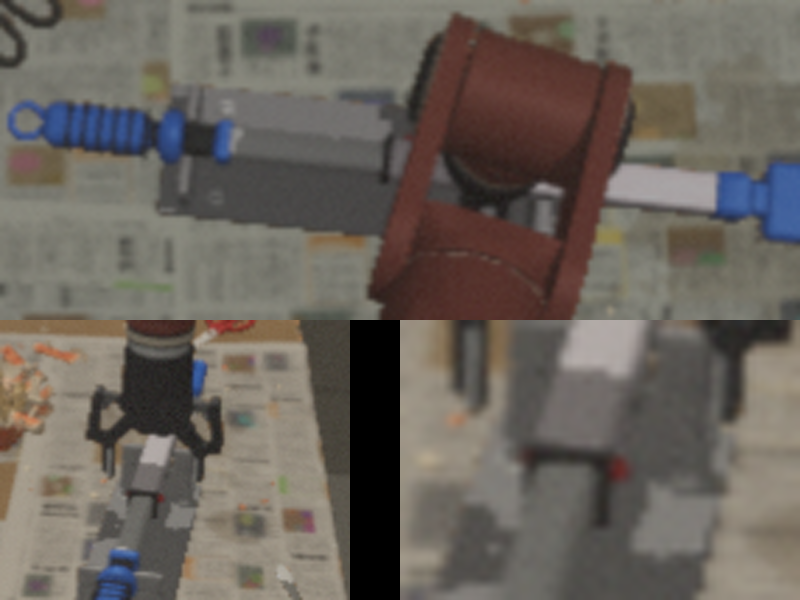

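The sleeve is at the second stop, with its ring at (390,150). Red shows on both sides of the sleeve, at (618,468) and (530,455). I'll grip at the balance point 37 mm ahead of the origin, clear of the buttons, and lift.

```bash
python3 -m pendant '[[[7,0,0],[0,0,0],1],[[6,0,-1],[0,0,0],1],[[0,0,0],[0,0,0],1],[[0,0,0],[0,0,0],0.5],[[0,0,0],[0,0,0],0],[[0,0,0],[0,0,0],0],[[0,0,0],[0,0,0],0],[[0,0,0],[0,0,0],0],[[0,0,0],[0,0,0],0],[[0,0,0],[0,0,0],0]]' 75
python3 -m pendant '[[[0,0,-2],[0,0,0],0],[[0,0,-4],[0,0,0],0],[[0,0,-5],[0,0,0],0],[[0,0,-5],[0,0,0],0],[[0,0,-5],[0,0,0],0],[[0,0,-5],[0,0,0],0],[[0,0,-5],[0,0,0],0]]'
```

```text
t: 11.17
tool_pos: [0.4912, -0.0711, 0.0346]
tool_rot: [2.349, 2.08, 0.006]
contact_force: [0.2, 0.2, 1.5]
opening: 0.0291
grip_force: 74.8
t: 11.75
tool_pos: [0.4908, -0.071, 0.066]
tool_rot: [2.349, 2.08, 0.005]
contact_force: [-0.0, 0.2, -3.5]
opening: 0.0291
grip_force: 74.1
```

The load is −3.5 N, which is the brush's weight, and there's no side force. I'll carry on up.

```bash
python3 -m pendant '[[[0,0,-8],[0,0,0],0],[[0,0,-8],[0,0,0],0],[[0,0,-10],[0,0,0],0],[[0,0,-10],[0,0,0],0],[[0,0,-10],[0,0,0],0],[[0,0,-10],[0,0,0],0],[[0,0,-8],[0,0,0],0],[[0,0,-5],[0,0,0],0],[[0,0,0],[0,0,0],0],[[0,0,0],[0,0,0],0],[[0,0,0],[0,0,0],0],[[0,0,0],[0,0,0],0]]'
python3 - <<'E'
from h import *
t=optics.get_image('top')[:,:,::-1]; s=optics.get_image('side')[:,:,::-1]
c=np.zeros((600,800,3),np.uint8)
c[:320]=cv2.resize(t[140:270,180:460],(800,320)); c[320:,:350]=cv2.resize(s[130:260,220:382],(350,280),interpolation=cv2.INTER_CUBIC)
c[320:,400:]=cv2.resize(s[150:206,280:360],(400,280),interpolation=cv2.INTER_CUBIC); cv2.imwrite('pics/g5.png',c)
to((.4912,-.071,.135))
E
```

```text
t: 12.75
tool_pos: [0.4898, -0.0707, 0.1334]
tool_rot: [2.35, 2.081, 0.004]
contact_force: [0.3, 0.6, -3.5]
opening: 0.0293
grip_force: 74.2
t 12.85 pos [ 0.4899 -0.0707  0.1335] q [-0.29 -0.19  2.01  0.    1.32 -0.17] shift mm [-0.1  1.3 -1.5] turn [ 0.0036 -0.0002  0.0006] F [-0.1 -0.1 -3.2] grip 74.19686794281006 0.02918516850685534
```

View pics/g5.png

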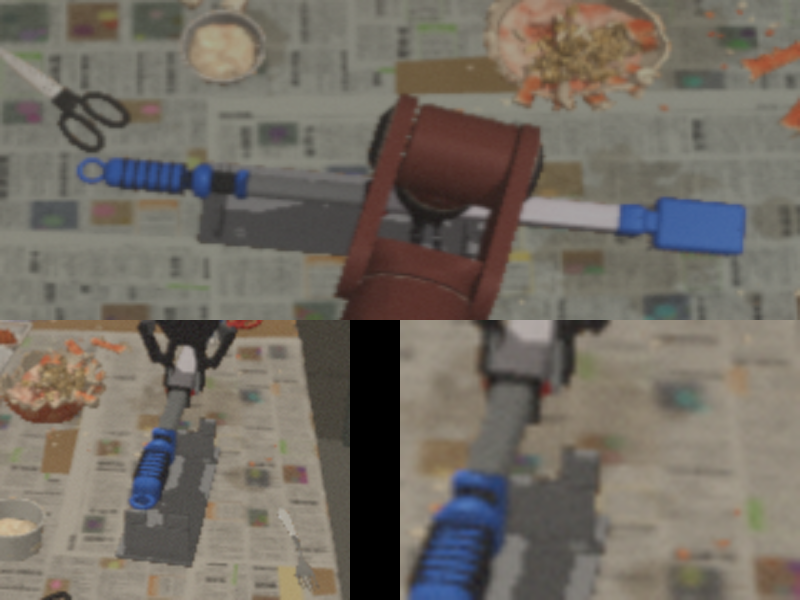

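The brush is clear of the rest. The loop is at top (212,209.5) and side (287,211), and both red buttons show at (487,385) and (545,385). I'll check that it's level, then hand in.

```bash
python3 - <<'E'
from h import *
p,e=tri((212.2,209.5),(287.1,211.2)); print(p.round(3),e)
if p[2]>.12 and p[2]<.2 and e<.01: print(ctrl.finish_job())
E
```

```text
[0.523 0.239 0.159] 0.00012192914810315821
the job is handed in; nothing more can be done
None
```

The job is handed in at about 13 s: the brush is extended to the second stop and held roughly level, about 10 cm above its rest. It was clear of the rest, and the tub, shell and shears were not touched.

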